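# Turn up the phone warming plate by four clicks

### The arm

A 7-joint arm with a two-finger parallel gripper is mounted at the origin on a cart in front of the work surface, level with it; the furniture and walls round the work are solid. World frame = base frame: x ahead of the robot, y to its left, z up, the work surface at z = 0. Lengths are in mm, angles in rad, forces in N, time in s.
With the tool pointing down it reaches from about 350 to 900 mm from the base axis. Payload 8.1 kg.
Tool frame: the origin (TCP) lies at the very end of the fingers, on their centre line; the grasp point (between the pads) lies 19 mm behind it; z points along the fingers, y is the line along which they close (so a half turn about z gives the same grasp; the last joint's range is limited). The gripper opens to 92 mm and grips with 3 to 60 N. Pads are 19 mm wide; open, the fingers measure 130 mm over their backs; the gripper's body (75 mm by 190 mm) begins 47 mm behind the grasp point.
Start: joints at [1.039, 0.434, 0.025, 1.573, -0.012, 1.134, -0.075], TCP at [259.841, -568.44, 226.742] pointing down, gripper open.
Joint ranges: [-2.62, 2.62], [-0.44, 2.09], [-1.27, 1.32], [0.08, 2.57], [-1.32, 4.46], [0.12, 2], [-2.74, 2.74]. Speed limits (rad/s): [2.22, 2.22, 3.01, 3.01, 3.14, 3.14, 3.14].

### API

Orientations are given as a unit quaternion [w, x, y, z].
In Python, from station import manip gives the robot as it stands.
- The arm moves only by the shell command python3 -m jog 'ROWS' [FORCE]. ROWS is JSON, a list of rows, each an object with "jaw": the closure, from 0 (fully open) to 1 (shut); "slide": the shift along the tool's x, y, z in mm, a list of three; "turn": the turn about the tool's z in degrees. A call has 1 to 5 rows; each row shifts and turns the commanded pose from where the row before left it, along the tool's axes as they then stand; what a row does not reach is not made up. A row lasts 1/10 s, in which the tool goes at most 50 mm and 8.59 degrees, less where a joint would pass 70% of its speed; a pose out of reach is approached as far as the arm can. A call with a gripper value outside its range is refused whole. The fingers move at their own pace and stop on an object; FORCE is the grip in N (left out, the last holds). Time passes only in rows, so rows that do not move let the fingers close. It gives the time, the measured TCP pose, the force, the opening and the grip force at its end, in the units of the state.
- manip.get_state(): the state, without advancing time (a new reading comes with each control period).
- manip.grab_frame(name): name is "scene" or "side" or "wrist"; returns the picture (480x640x3 uint8, blue, green, red); there is no depth.
- manip.get_calibration(name): a dict with "fx", "fy", "cx", "cy" (pixels), "distortion" ([k1, k2, p1, p2, k3] as OpenCV has them; the pictures are not rectified), "rvec" (rotation vector, rad) and "tvec" (3), from world to camera coordinates, as OpenCV has them. Camera axes: x right, y down, z forward; pixel columns grow to the right and rows downward; lengths in mm; the calibration is good to about 2 mm. A picture is of the moment at which its call begins: read the wrist's pose just before it. get_calibration takes no time and is no camera call; for the wrist camera it gives the pose at the moment of the call.
- manip.close_job(): hands the job in; it is judged then, once.
The state is a dict: "clock": time; "joint_pos": joint angles; "joint_vel": joint speeds; "joint_torque": joint torques, N m; "ee_pos": TCP position; "tool_rot": TCP orientation; "force": force on the tool from outside, world axes, zero at the start; "ft_torque": the same for the moment, N m; "grip_width": finger opening in mm; "gripper_force": force on a finger pad.
Only numpy, scipy, OpenCV 4.12 (cv2) and the standard library are available. Lean on these libraries where they do the work, as an engineer would, in place of code of your own. Each camera call takes 0.05 s, during which the arm holds its last target. There are 200 camera calls.

### The job

An opened phone lies warming on the heating plate. With a fingertip, push the fin of the click dial round so that the dial turns clockwise (seen from above) exactly four clicks, never going past the fourth or the wrong way, and let it settle there; then press the round start button fully down and let it come up again. Do not pinch the fin or pick up or shift anything: leave the phone and the things lying round the warming plate where they are.

Things in the scene. Friction and masses are not known exactly. Their poses are not given: they have to be found in the camera images.
- warmer: phone warming plate, fixed to the bench: a low grey box 210 (x) x 200 (y) x 45 mm high. Origin: centre of its underside; x points from its control front (robot side) to the back, y left, z up. The metal heating plate (82 x 172 mm, top 49 mm above the bench) is on the back half. On the front half are the dial, axis at (-50, +40) mm, and the start button at (-50, -62) mm.
- dial_axis (a point): on the dial's vertical axis at the height of the dial disc's flat top, 57 mm above the bench. The black disc is 92 mm across and 12 mm thick; 12 dark marks on the deck round it, 30 degrees apart, one per click.
- fin (a point): centre of the top edge of the dial's only raised part, an upright fin that turns with the dial like a pointer: 32 mm from the axis, 79 mm above the bench. The fin spans 20 to 44 mm from the axis, stands 22 mm above the disc, 14 mm thick with its two side pads. At the start it points 120 degrees anticlockwise of the warmer's x axis (left and towards the front); four clicks on, along that axis.
- dial (a joint): the click dial, in rad: 0 at the start, grows CLOCKWISE seen from above; one click is 30 degrees (0.524), four are 2.094. Sprung detents: up to about 0.1 N m (3 N at the fin) to leave a click; half way to the next it snaps forward by itself and rests at the click when let go. End stops five clicks back and six ahead.
- pad_push: rubber pad on the fin's anticlockwise face, the face to push for turning clockwise: 22 mm long (21 to 43 mm from the axis), 17 mm high from the disc up. Origin: its centre, 32 mm from the axis; body x axis points outward from the dial's axis; its outer face is 2 mm from the origin and 7 mm from the fin's centre plane.
- pad_front: the same pad on the fin's other (clockwise) face. Pressing both pads at once counts as pinching.
- start (a joint): the start button's travel: 0 up, 0.006 m fully down, sprung; about 1.5 N to start moving and 5 N fully down, comes up by itself. Count on more than 4.5 mm for a press.
- start_top (a point): centre of the top of the round grey start button (24 mm across, in a low black collar), 67 mm above the bench when up.
- phone: the opened phone lying loose on the heating plate, long side across, 148 x 71 x 8 mm, top about 57 mm above the bench. Origin: centre of its underside. Leave it.
- driver: small blue screwdriver, 172 x 14 x 13 mm, lying on the bench left of the warming plate. Origin: centre of its underside. Leave it.
- syringe: flux syringe, 141 x 20 x 20 mm, lying crosswise on the bench behind the warming plate. Origin: centre of its underside. Leave it.
- dish: round metal screw dish, 65 mm across, 14 mm high, on the bench behind the warming plate, right of the syringe. Origin: centre of its underside. Leave it.

How it is judged (in metres and radians):
On the way, in this order (a step that is already met when the one before it is completed fails the run):
1. the dial rests at the fourth click clockwise (value of joint dial between 1.95 and 2.24 rad and velocity of joint dial between -0.3 and 0.3 rad/s), for 0.3 s.
2. the start button is pressed fully down (value of joint start above 0.0045 m), for 0.05 s.
At the end, for the whole second after the job is handed in: The dial rests four clicks (2.09 rad, within 0.14 rad) clockwise of where it started, the start button has been pressed at least 4.5 mm and has come up again, the phone lies within 10 mm and the screwdriver, syringe and dish within 15 mm of where they were (value of joint dial between 1.95 and 2.24 rad and velocity of joint dial between -0.1 and 0.1 rad/s and value of joint start below 0.0015 m and distance of phone from where it was at the start of the episode below 0.01 m and distance of each of driver, syringe, dish from where it was at the start of the episode below 0.015 m); the robot touches nothing.
It fails at once if the dial goes past the fourth click (more than half a click beyond) (value of joint dial above 2.36 rad).
It fails at once if the dial is turned the wrong way by half a click or more (value of joint dial below -0.27 rad).
It fails at once if the start button is pressed while the dial is not at the fourth click (value of joint start above 0.003 m and (value of joint dial below 1.9 rad or value of joint dial above 2.29 rad)).
It fails at once if the fin is pinched: the fingers press both of its faces at once (contact force between the fingers and pad_push above 2 N and contact force between the fingers and pad_front above 2 N).
It fails at once if the phone is shifted or lifted (10 mm) or another thing round the plate is (15 mm) (distance of phone from where it was at the start of the episode above 0.01 m or distance of any of driver, syringe, dish from where it was at the start of the episode above 0.015 m).
It also fails if it takes over 51 s, if anything falls off the work surface, if the arm or the gripper's body presses on something with over 40 N, if the wrist force passes 120 N, or if a joint passes its speed limit or range.

## Working session

There is one attempt and no reset: what is moved stays moved. The work goes in short steps, Python scripts to look and compute and a shell command to move; the robot and the scene stay as the last step left them, time stands still between calls to the robot, and variables do not carry over. Pictures are saved under pics/ and viewed, at most 10 in all, crops included, and the job is handed in when it is done.

```bash
mkdir -p pics
python3 - <<'E'
from station import manip
import cv2
for n in("scene","side"):
    cv2.imwrite(f"pics/{n}0.png",manip.grab_frame(n)); print(n,manip.get_calibration(n))
s=manip.get_state();print(s["clock"],s["ee_pos"],s["tool_rot"],s["grip_width"])
E
```

```text
scene {'fx': 434.0348727502402, 'fy': 434.0348727502402, 'cx': 316.92131003534905, 'cy': 236.62871457811758, 'distortion': array([0.03478611, 0.        , 0.        , 0.        , 0.        ]), 'rvec': array([ 0.72797791, -2.38540461,  1.39869631]), 'tvec': array([390.61381762, 332.27945737, 445.51411014])}
side {'fx': 475.7280845296764, 'fy': 475.7280845296764, 'cx': 315.4950562794912, 'cy': 234.31311141020078, 'distortion': array([0.02131712, 0.        , 0.        , 0.        , 0.        ]), 'rvec': array([ 1.98890298, -0.09707894,  0.07686686]), 'tvec': array([-640.91371601,    2.64710313,  998.41824031])}
0.1 [ 259.61045344 -568.00847509  226.02178563] [-7.02912189e-04  9.77116591e-01  2.12703150e-01 -2.06843440e-04] 91.88712021702989
```

View pics/scene0.png

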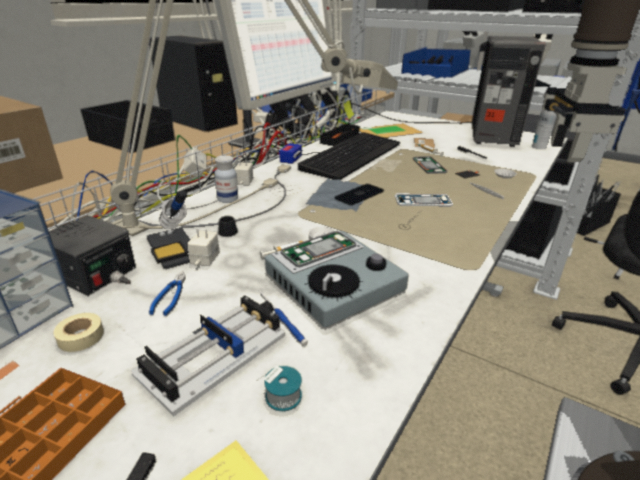

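View pics/side0.png

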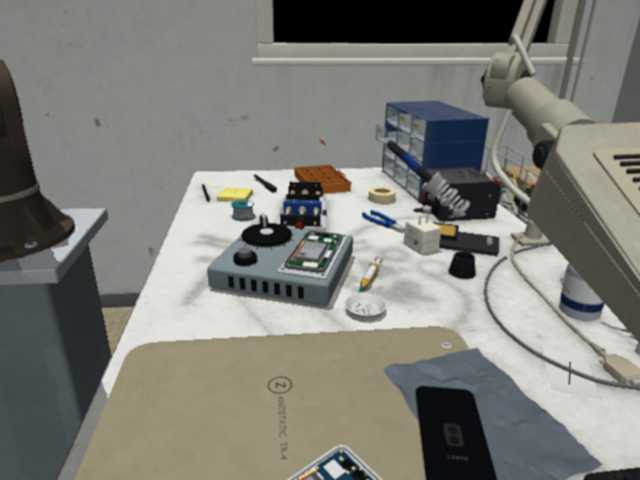

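The scene view shows the warmer with its dial at about (333,281) and the button at about (376,261). In the side view the dial is at (267,235) and the button at (245,256). I'll enlarge both.

Run:
```python
import cv2,numpy as np
a=cv2.imread("pics/scene0.png")[225:330,255:415];b=cv2.imread("pics/side0.png")[205:310,200:360]
f=lambda i:cv2.resize(i,None,fx=2.5*2,fy=2.5*2,interpolation=cv2.INTER_CUBIC)[:, :]
A=f(a);B=f(b);print(A.shape)
cv2.imwrite("pics/c1.png",A);cv2.imwrite("pics/c2.png",B)
```

```text
(525, 800, 3)
```

View pics/c1.png

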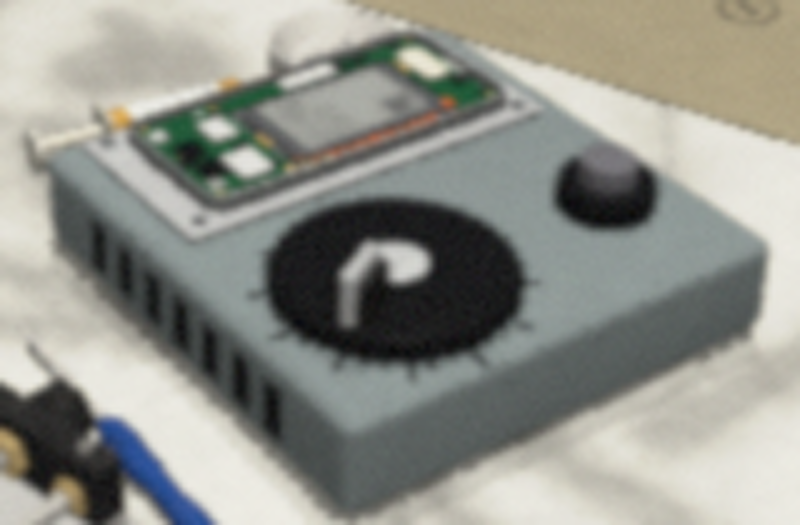

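View pics/c2.png

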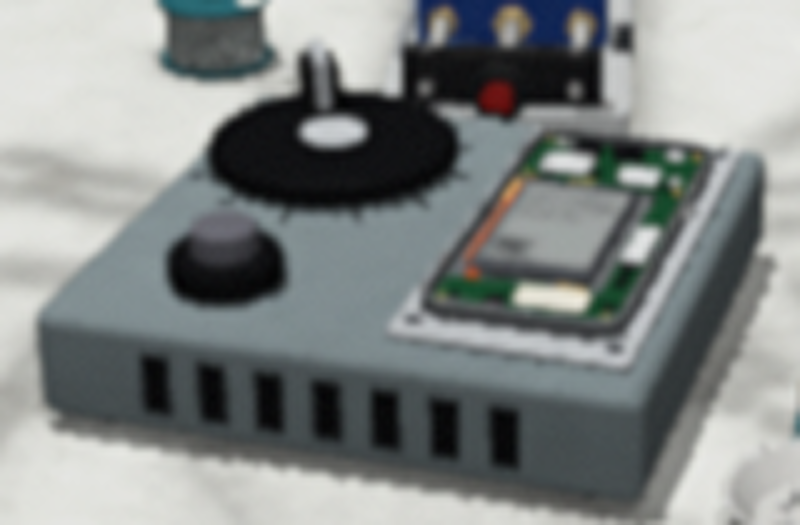

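Both crops show the fin's top edge, the hub, the button top and the deck corners clearly. I'll fit the warmer's pose to them.

```bash
cat > h.py <<'E'
from station import manip
import cv2,numpy as np
from scipy.optimize import least_squares
def proj(P,c):
    return cv2.projectPoints(np.float64(P),c["rvec"],c["tvec"],np.array([[c["fx"],0,c["cx"]],[0,c["fy"],c["cy"]],[0,0,1]]),c["distortion"])[0][:,0]
def W(p,L):
    L=np.float64(L);c,s=np.cos(p[2]),np.sin(p[2])
    return np.c_[p[0]+c*L[:,0]-s*L[:,1],p[1]+s*L[:,0]+c*L[:,1],L[:,2]]
c,s=np.cos(np.radians(120)),np.sin(np.radians(120))
fo=[-50+44*c,40+44*s,79];fi=[-50+20*c,40+20*s,79]
E
python3 - <<'E'
from h import *
D={"scene":((255,225),[([-50,40,57],(397,270)),([-50,-62,67],(608,165)),([-105,100,45],(345,432)),([-105,-100,45],(770,246)),([105,100,45],(50,172)),(fo,(345,275)),(fi,(378,240))]),
"side":((200,205),[([-50,40,57],(335,138)),([-50,-62,67],(224,232)),([-105,-100,45],(40,322)),([105,-100,45],(642,380)),([105,100,45],(764,153)),(fo,(315,45)),(fi,(320,72))])}
def r(p):
    o=[]
    for n,(off,l) in D.items():
        q=np.array([(np.array(b)+.5)/5-.5+off for a,b in l])
        o.append(proj(W(p,[a for a,b in l]),manip.get_calibration(n))-q)
    return np.vstack(o).ravel()
S=min((least_squares(r,[600,-100,y],loss="soft_l1") for y in (-1.5,0,1.5,3)),key=lambda s:s.cost)
print(S.x,S.cost);print(r(S.x).reshape(-1,2).round(1))
print(W(S.x,[[-50,40,57],[-50,-62,67],fo,fi]).round(1))
E
```

```text
[ 5.66476738e+02 -2.05606836e+02 -3.65578565e-01] 24.2846422755535
[[-0.8 -1.8]
 [-0.4 -2.5]
 [ 0.7 -0.7]
 [ 1.1 -2. ]
 [-2.7 -4.1]
 [-0.  -0.1]
 [-1.1 -0.3]
 [-1.1 -1.2]
 [-0.5 -2. ]
 [-3.1 -2.3]
 [ 0.3  3.6]
 [ 0.4 -1.4]
 [-1.2 -1.8]
 [-0.2 -2.7]]
[[ 534.1 -150.4   57. ]
 [ 497.6 -245.6   67. ]
 [ 527.2 -106.9   79. ]
 [ 530.9 -130.6   79. ]]
```

```bash
python3 -m jog '[{"jaw":1,"slide":[34,-25,0],"turn":0},{"jaw":1,"slide":[34,-25,0],"turn":0},{"jaw":1,"slide":[34,-25,0],"turn":0},{"jaw":1,"slide":[34,-25,0],"turn":0},{"jaw":1,"slide":[34,-25,0],"turn":0}]' 10
python3 -m jog '[{"jaw":1,"slide":[34,-25,0],"turn":0},{"jaw":1,"slide":[34,-25,0],"turn":0},{"jaw":1,"slide":[34,-25,0],"turn":0},{"jaw":1,"slide":[30,-25,0],"turn":0},{"jaw":1,"slide":[20,-20,0],"turn":0}]'
python3 -m jog '[{"jaw":1,"slide":[0,0,0],"turn":-8},{"jaw":1,"slide":[0,0,0],"turn":-8},{"jaw":1,"slide":[0,0,0],"turn":-8},{"jaw":1,"slide":[0,0,0],"turn":-8},{"jaw":1,"slide":[0,0,0],"turn":-8}]'
python3 -m jog '[{"jaw":1,"slide":[0,0,0],"turn":-8},{"jaw":1,"slide":[0,0,0],"turn":-8},{"jaw":1,"slide":[0,0,0],"turn":-8},{"jaw":1,"slide":[0,0,0],"turn":-8},{"jaw":1,"slide":[0,0,0],"turn":-8}]'
python3 - <<'E'
from h import *
from scipy.spatial.transform import Rotation as R
s=manip.get_state();q=s["tool_rot"];print(s["clock"],s["ee_pos"],R.from_quat(np.r_[q[1:],q[0]]).as_matrix()[:,0],s["joint_pos"],s["grip_width"],s["force"])
c=manip.get_calibration("wrist");print(c);np.save("w1.npy",c,allow_pickle=True)
cv2.imwrite("pics/w1.png",manip.grab_frame("wrist"))
E
```

```text
clock: 0.6
ee_pos: [362.9, -382.3, 226.5]
tool_rot: [-0.0, 0.977, 0.213, -0.0]
force: [0.3, -0.5, 0.1]
grip_width: 56.7
gripper_force: 0.0
clock: 1.1
ee_pos: [451.9, -208.9, 226.5]
tool_rot: [-0.0, 0.977, 0.214, 0.0]
force: [0.3, -0.1, 0.8]
grip_width: 16.4
gripper_force: 0.0
clock: 1.6
ee_pos: [450.6, -211.6, 226.4]
tool_rot: [-0.0, 0.844, 0.537, -0.0]
force: [0.2, 0.7, 0.9]
grip_width: 0.5
gripper_force: 0.0
clock: 2.1
ee_pos: [450.6, -211.7, 226.4]
tool_rot: [-0.0, 0.61, 0.793, -0.0]
force: [-0.9, 0.6, -0.9]
grip_width: 0.4
gripper_force: 0.0
2.1 [ 450.5772642  -211.69703333  226.4381124 ] [-2.56999431e-01  9.66411490e-01  3.53269421e-04] [ 0.64995744  0.26127748 -0.39001919  1.85056132  0.11330643  1.05201796
  0.47542157] 0.42597158069607755 [-0.9162584   0.57142445 -0.88363   ]
{'fx': 423.7948350944928, 'fy': 423.7948350944928, 'cx': 310.01841327441804, 'cy': 244.017887042139, 'distortion': array([-0.00091271,  0.        ,  0.        ,  0.        ,  0.        ]), 'rvec': array([-2.84909501, -0.37297337, -0.0523347 ]), 'tvec': array([-380.86967786, -342.58031253,  303.52486863])}
```

View pics/w1.png

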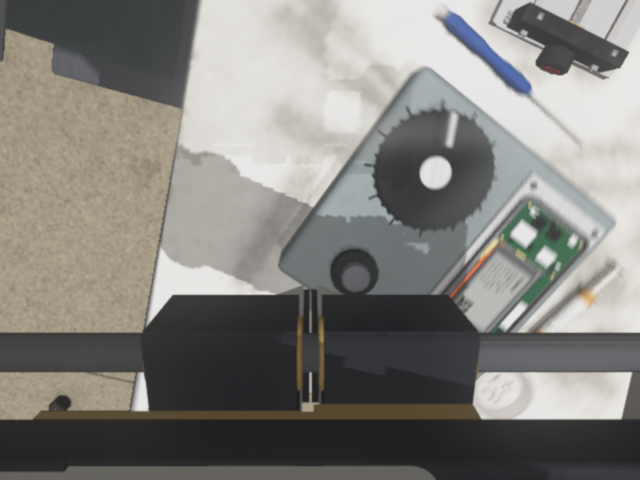

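The wrist view shows the disc centre at (434,171), the fin top running from (447,147) to (454,112), the button top at (355,275) and the deck corners at (428,67) and (281,266). I'll refine the pose with these.

Run:
```python
from h import *
c=np.load("w1.npy",allow_pickle=True).item()
L=[[-50,40,57],[-50,-62,67],[-105,100,45],[-105,-100,45],[105,100,45],fo,fi]
q=np.array([(434.5,170.5),(355,275),(428,66),(280,267),(615,222),(453.5,112),(447,147)])
r=lambda p:(proj(W(p,L),c)-q).ravel()
S=least_squares(r,[566,-205,-.36],loss="soft_l1");p=S.x
print(p,np.degrees(p[2]));print(r(p).reshape(-1,2).round(1));print(W(p,[L[0],L[1],fo,fi]).round(1))
np.save("p.npy",p)
```

```text
[ 5.64977866e+02 -2.05726882e+02 -3.66473846e-01] -20.99740469015357
[[-0.3  1.5]
 [-0.6  3.1]
 [-2.5 -5.6]
 [-7.4  0.5]
 [ 6.8  0.5]
 [ 1.3 -0.9]
 [ 1.2 -0.4]]
[[ 532.6 -150.5   57. ]
 [ 496.1 -245.7   67. ]
 [ 525.7 -107.    79. ]
 [ 529.5 -130.7   79. ]]
```

```bash
python3 -m jog '[{"jaw":1,"slide":[0,0,0],"turn":-8.4},{"jaw":1,"slide":[0,0,0],"turn":-8.4},{"jaw":1,"slide":[0,0,0],"turn":-8.4},{"jaw":1,"slide":[0,0,0],"turn":-8.4},{"jaw":1,"slide":[0,0,0],"turn":-8.4}]' >/dev/null
python3 -m jog '[{"jaw":1,"slide":[0,0,0],"turn":-8.4},{"jaw":1,"slide":[0,0,0],"turn":-8.4},{"jaw":1,"slide":[0,0,0],"turn":-8.4},{"jaw":1,"slide":[0,0,0],"turn":-8.4},{"jaw":1,"slide":[0,0,0],"turn":-8.4}]' >/dev/null
python3 -m jog '[{"jaw":1,"slide":[-22,26,20],"turn":0},{"jaw":1,"slide":[-22,26,20],"turn":0},{"jaw":1,"slide":[-22.5,25.6,20],"turn":0},{"jaw":1,"slide":[0,0,20],"turn":0},{"jaw":1,"slide":[0,0,0],"turn":0}]'
python3 - <<'E'
from h import *
from scipy.spatial.transform import Rotation as R
s=manip.get_state();q=s["tool_rot"];x=R.from_quat(np.r_[q[1:],q[0]]).as_matrix()[:,0];print(s["clock"],s["ee_pos"],np.degrees(np.arctan2(x[1],x[0])),s["joint_pos"].round(2))
i=manip.grab_frame("wrist");c=manip.get_calibration("wrist");np.save("w2.npy",c,allow_pickle=True)
p=np.load("p.npy");print(proj(W(p,[[-50,40,57],fo,fi]),c));cv2.imwrite("pics/w2.png",i)
E
```

```text
clock: 3.65
ee_pos: [503.5, -124.0, 144.3]
tool_rot: [-0.002, -0.075, 0.997, 0.001]
force: [-0.5, -0.8, 0.2]
grip_width: 0.6
gripper_force: 0.0
3.65 [ 503.50140717 -124.04717215  144.26801316] -171.44645067886606 [ 0.62  0.44 -0.64  1.89  0.32  0.93  1.55]
[[263.12206115 287.99469408]
 [336.00481828 301.4457014 ]
 [294.03398731 301.78932393]]
```

View pics/w2.png

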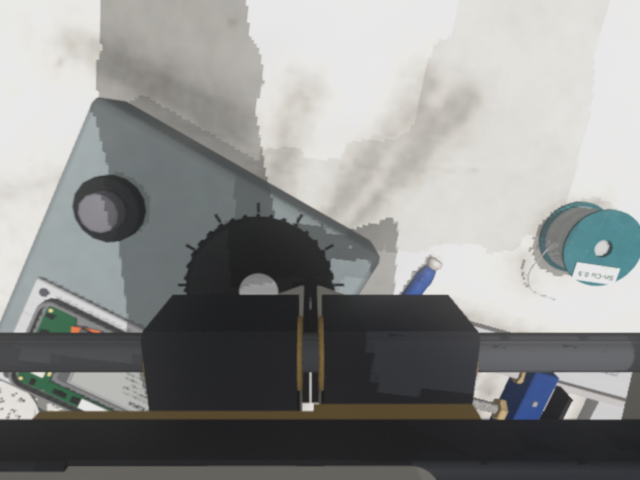

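```bash
python3 -m jog '[{"jaw":1,"slide":[0,0,20],"turn":0},{"jaw":1,"slide":[0,0,20],"turn":0},{"jaw":1,"slide":[0,0,20],"turn":0},{"jaw":1,"slide":[0,0,14],"turn":0},{"jaw":1,"slide":[0,0,7],"turn":0}]'
python3 -m jog '[{"jaw":1,"slide":[-2,0,0],"turn":0},{"jaw":1,"slide":[-2,0,0],"turn":0},{"jaw":1,"slide":[-2,0,0],"turn":0},{"jaw":1,"slide":[0,0,0],"turn":0}]'
```

```text
clock: 4.2
ee_pos: [504.7, -126.0, 65.4]
tool_rot: [-0.0, -0.074, 0.997, -0.0]
force: [-0.2, 0.2, 0.1]
grip_width: 0.8
gripper_force: 0.0
clock: 4.6
ee_pos: [511.8, -124.2, 66.4]
tool_rot: [0.001, -0.075, 0.997, -0.0]
force: [-0.3, -0.2, -0.2]
grip_width: 0.5
gripper_force: 0.0
```

```bash
python3 -m jog '[{"jaw":1,"slide":[0,0,2],"turn":0},{"jaw":1,"slide":[-2.08,1.08,0],"turn":4},{"jaw":1,"slide":[-2.08,1.08,0],"turn":4},{"jaw":1,"slide":[-2.08,1.08,0],"turn":4},{"jaw":1,"slide":[-2.08,1.08,0],"turn":4}]'
python3 -m jog '[{"jaw":1,"slide":[-2.08,1.08,0],"turn":4},{"jaw":1,"slide":[-2.08,1.08,0],"turn":4},{"jaw":1,"slide":[-2.08,1.08,0],"turn":4},{"jaw":1,"slide":[-2.08,1.08,0],"turn":4},{"jaw":1,"slide":[-2.08,1.08,0],"turn":4}]'
cat >> h.py <<'E'
def rep():
    from scipy.spatial.transform import Rotation as R
    s=manip.get_state();q=s["tool_rot"];x=R.from_quat(np.r_[q[1:],q[0]]).as_matrix()[:,0]
    hd=np.degrees(np.arctan2(x[1],x[0]))%360;d=s["ee_pos"][:2]-[532.6,-150.5];a=np.radians(hd)
    print("dial if touching & aligned",188.55-hd,"behind",d@[np.cos(a),np.sin(a)],"radial",d@[np.sin(a),-np.cos(a)],"z",s["ee_pos"][2],"F",s["force"].round(1))
E
python3 - <<'E'
from h import *
rep()
i=manip.grab_frame("side");j=manip.grab_frame("scene")
f=lambda a:cv2.resize(a,None,fx=4,fy=4,interpolation=cv2.INTER_CUBIC)
cv2.imwrite("pics/s3.png",np.hstack([f(i[190:290,210:310]),f(j[230:330,285:385])]))
E
```

```text
clock: 5.1
ee_pos: [518.2, -119.4, 63.5]
tool_rot: [-0.001, 0.066, 0.998, -0.0]
force: [-1.7, 1.2, 1.1]
grip_width: 0.4
gripper_force: 0.9
clock: 5.6
ee_pos: [530.2, -116.8, 63.7]
tool_rot: [-0.0, 0.238, 0.971, 0.0]
force: [-2.0, 1.4, 0.5]
grip_width: 0.1
gripper_force: 1.2
dial if touching & aligned 36.13682130398644 behind 17.767925002962635 radial 28.72258076742928 z 63.6728551279923 F [-2.   1.4  0.5]
```

View pics/s3.png

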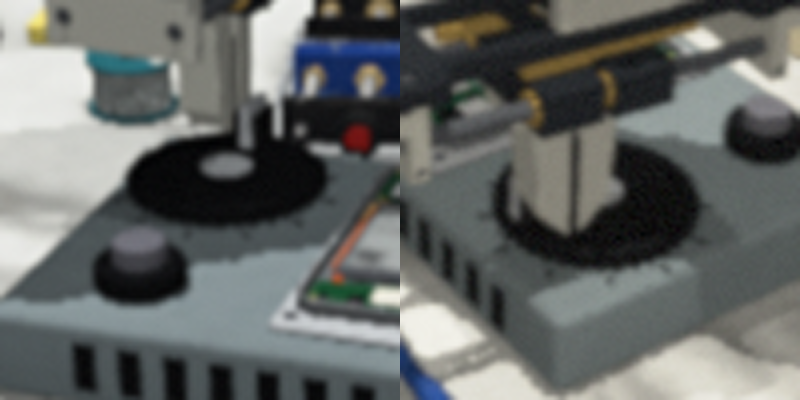

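The pictures show the fin turning ahead of the fingertip: it is at about (245,125) in the left crop, roughly 36° round, and touching. I'll continue along the arc.

```bash
python3 -m jog '[{"jaw":1,"slide":[-2.08,1.08,0],"turn":4},{"jaw":1,"slide":[-2.08,1.08,0],"turn":4},{"jaw":1,"slide":[-2.08,1.08,0],"turn":4},{"jaw":1,"slide":[-2.08,1.08,0],"turn":4},{"jaw":1,"slide":[-2.08,1.08,0],"turn":4}]'
python3 -m jog '[{"jaw":1,"slide":[-2.08,1.08,0],"turn":4},{"jaw":1,"slide":[-2.08,1.08,0],"turn":4},{"jaw":1,"slide":[-2.08,1.08,0],"turn":4},{"jaw":1,"slide":[-2.08,1.08,0],"turn":4},{"jaw":1,"slide":[-2.08,1.08,0],"turn":4}]'
python3 -c "from h import *;rep()"
```

```text
clock: 6.2
ee_pos: [542.1, -118.8, 63.8]
tool_rot: [0.0, 0.402, 0.915, -0.0]
force: [-0.1, -0.2, 0.4]
grip_width: 0.2
gripper_force: 0.0
clock: 6.7
ee_pos: [552.3, -123.5, 63.7]
tool_rot: [-0.0, 0.555, 0.832, 0.0]
force: [0.1, 2.0, 0.8]
grip_width: 0.2
gripper_force: 0.6
dial if touching & aligned 75.96994020059248 behind 17.38544946395757 radial 28.60712497352447 z 63.74451330948087 F [0.1 2.  0.8]
```

```bash
python3 -m jog '[{"jaw":1,"slide":[-2.08,1.08,0],"turn":4},{"jaw":1,"slide":[-2.08,1.08,0],"turn":4},{"jaw":1,"slide":[-2.08,1.08,0],"turn":4},{"jaw":1,"slide":[-2.08,1.08,0],"turn":4},{"jaw":1,"slide":[-2.08,1.08,0],"turn":4}]'
python3 -m jog '[{"jaw":1,"slide":[-1.03,0.56,0],"turn":2},{"jaw":1,"slide":[-1.03,0.56,0],"turn":2},{"jaw":1,"slide":[-1.03,0.56,0],"turn":2},{"jaw":1,"slide":[-1.03,0.56,0],"turn":2}]'
python3 -c "from h import *;rep()"
python3 -m jog '[{"jaw":1,"slide":[-1.03,0.56,0],"turn":2},{"jaw":1,"slide":[-1.03,0.56,0],"turn":2},{"jaw":1,"slide":[0,0,0],"turn":0}]'
python3 -c "from h import *;rep()"
```

```text
clock: 7.2
ee_pos: [560.1, -132.0, 63.7]
tool_rot: [-0.0, 0.691, 0.723, 0.0]
force: [-1.0, 4.5, -0.1]
grip_width: 0.2
gripper_force: 1.7
clock: 7.6
ee_pos: [562.6, -137.2, 63.8]
tool_rot: [0.0, 0.74, 0.672, 0.0]
force: [1.0, 0.6, 0.5]
grip_width: 0.8
gripper_force: 0.2
dial if touching & aligned 104.08314227632151 behind 16.136156405621538 radial 28.60989423886259 z 63.75500403494906 F [1.  0.6 0.5]
clock: 7.9
ee_pos: [563.1, -140.0, 63.7]
tool_rot: [0.0, 0.764, 0.646, -0.0]
force: [-0.2, -0.7, -0.2]
grip_width: 0.4
gripper_force: 0.0
dial if touching & aligned 108.11860269858037 behind 15.469393333920994 radial 28.37270019316181 z 63.7207077126494 F [-0.2 -0.7 -0.2]
```

```bash
python3 -m jog '[{"jaw":1,"slide":[5,0,0],"turn":0},{"jaw":1,"slide":[7,0,0],"turn":0},{"jaw":1,"slide":[0,0,-25],"turn":0},{"jaw":1,"slide":[0,0,-40],"turn":0},{"jaw":1,"slide":[0,0,0],"turn":0}]'
python3 - <<'E'
from h import *
rep();s=manip.get_state();print(s["ee_pos"],s["joint_pos"].round(2))
i=manip.grab_frame("side");j=manip.grab_frame("wrist");p=np.load("p.npy");c=manip.get_calibration("wrist")
print(proj(W(p,[[-50,40,57],[-50,-62,67],[-30,40,79],[-6,40,79]]),c).round())
f=lambda a:cv2.resize(a,None,fx=4,fy=4,interpolation=cv2.INTER_CUBIC)
cv2.imwrite("pics/s4.png",np.hstack([f(i[190:290,210:310]),cv2.resize(j,(400,300))[:, :] if 0 else cv2.copyMakeBorder(cv2.resize(j,(400,300)),0,100,0,0,0)]))
E
```

```text
clock: 8.4
ee_pos: [568.4, -126.9, 133.5]
tool_rot: [0.003, 0.763, 0.647, 0.003]
force: [0.2, -0.9, 0.5]
grip_width: 0.5
gripper_force: 0.0
dial if touching & aligned 107.92370945241325 behind 29.160323243915162 radial 31.479503538167254 z 133.46238405782313 F [ 0.2 -0.9  0.5]
[ 568.40859437 -126.85622357  133.46238406] [ 0.18  0.46 -0.07  1.79  0.04  0.89 -0.08]
[[260. 304.]
 [231. 458.]
 [292. 327.]
 [336. 335.]]
```

View pics/s4.png

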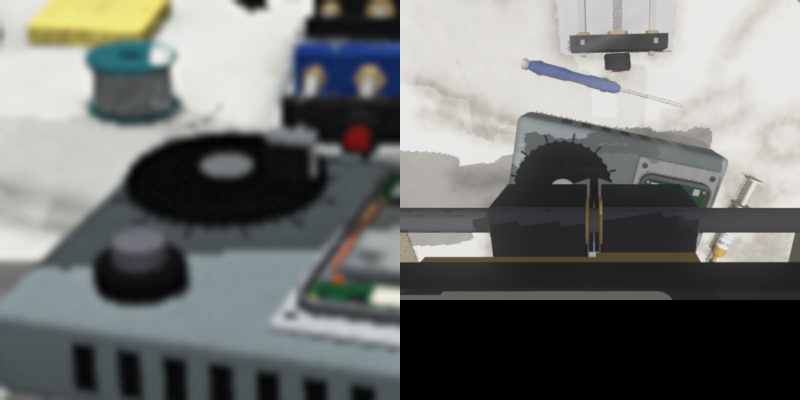

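Run:
```python
from h import *
p=np.load("p.npy");c=manip.get_calibration("side")
for t in (30,0,-30):
    a=np.radians(t);P=W(p,[[-50+r*np.cos(a),40+r*np.sin(a),79] for r in (20,44)])
    print(t,((proj(P,c)-[210,190]+.5)*4-.5).round())
```

```text
30 [[262. 119.]
 [312. 114.]]
0 [[260. 127.]
 [309. 133.]]
-30 [[247. 134.]
 [281. 149.]]
```

The fin now points along the warmer's x axis, which is the fourth click. Next I'll move over the button.

```bash
python3 -m jog '[{"jaw":1,"slide":[-33,-13,0],"turn":0},{"jaw":1,"slide":[-33,-13,0],"turn":0},{"jaw":1,"slide":[-33,-13,0],"turn":0},{"jaw":1,"slide":[-30,-13,0],"turn":0},{"jaw":1,"slide":[0,0,0],"turn":0}]'
python3 -m jog '[{"jaw":1,"slide":[0,0,25],"turn":0},{"jaw":1,"slide":[0,0,20],"turn":0},{"jaw":1,"slide":[0,0,10],"turn":0},{"jaw":1,"slide":[0,0,0],"turn":0}]'
```

```text
clock: 9.0
ee_pos: [488.8, -250.5, 127.4]
tool_rot: [-0.001, 0.765, 0.644, -0.002]
force: [0.5, -0.7, 0.4]
grip_width: 0.4
gripper_force: 0.0
clock: 9.4
ee_pos: [491.6, -244.9, 71.8]
tool_rot: [-0.002, 0.763, 0.647, -0.001]
force: [-0.3, -0.4, 0.5]
grip_width: 1.0
gripper_force: 0.0
```

```bash
python3 -m jog '[{"jaw":1,"slide":[0,4,0],"turn":0},{"jaw":1,"slide":[0,0,2],"turn":0},{"jaw":1,"slide":[0,0,3],"turn":0},{"jaw":1,"slide":[0,0,2],"turn":0},{"jaw":1,"slide":[0,0,0],"turn":0}]'
python3 -m jog '[{"jaw":1,"slide":[0,0,2],"turn":0},{"jaw":1,"slide":[0,0,2],"turn":0},{"jaw":1,"slide":[0,0,0],"turn":0}]'
```

```text
clock: 9.9
ee_pos: [496.9, -246.8, 66.9]
tool_rot: [0.0, 0.763, 0.647, 0.0]
force: [0.9, 0.5, 1.5]
grip_width: 0.6
gripper_force: 0.8
clock: 10.2
ee_pos: [497.0, -246.9, 62.8]
tool_rot: [0.0, 0.763, 0.647, 0.0]
force: [-0.1, -0.3, 3.6]
grip_width: 0.5
gripper_force: 2.0
```

```bash
python3 -m jog '[{"jaw":1,"slide":[0,0,1.5],"turn":0},{"jaw":1,"slide":[0,0,1.5],"turn":0},{"jaw":1,"slide":[0,0,1],"turn":0},{"jaw":1,"slide":[0,0,0],"turn":0}]'
```

```text
clock: 10.6
ee_pos: [497.1, -246.9, 60.8]
tool_rot: [0.001, 0.763, 0.647, 0.0]
force: [-6.9, 3.6, 29.5]
grip_width: 0.4
gripper_force: 14.5
```

The button has bottomed out: z is 60.8 and the force jumped to 29.5 N. Now I'll retract straight up and check.

```bash
python3 -m jog '[{"jaw":1,"slide":[0,0,-5],"turn":0},{"jaw":1,"slide":[0,0,-10],"turn":0},{"jaw":1,"slide":[0,0,-35],"turn":0},{"jaw":1,"slide":[0,0,-40],"turn":0},{"jaw":1,"slide":[-40,0,-30],"turn":0}]'
python3 -m jog '[{"jaw":1,"slide":[-30,0,0],"turn":0},{"jaw":1,"slide":[0,0,0],"turn":0},{"jaw":1,"slide":[0,0,0],"turn":0}]'
python3 - <<'E'
from station import manip
import cv2,numpy as np
i=manip.grab_frame("side");j=manip.grab_frame("scene")
f=lambda a:cv2.resize(a,None,fx=2.5,fy=2.5,interpolation=cv2.INTER_CUBIC)
cv2.imwrite("pics/s5.png",np.hstack([f(i[190:330,200:360]),f(j[210:350,255:415])]))
E
```

```text
clock: 11.1
ee_pos: [492.1, -280.8, 180.9]
tool_rot: [-0.001, 0.76, 0.65, 0.002]
force: [0.7, -0.4, 0.4]
grip_width: 0.4
gripper_force: 0.0
clock: 11.4
ee_pos: [484.4, -316.2, 178.4]
tool_rot: [-0.001, 0.763, 0.646, -0.0]
force: [-0.1, 1.6, 0.2]
grip_width: 0.8
gripper_force: 0.0
```

View pics/s5.png

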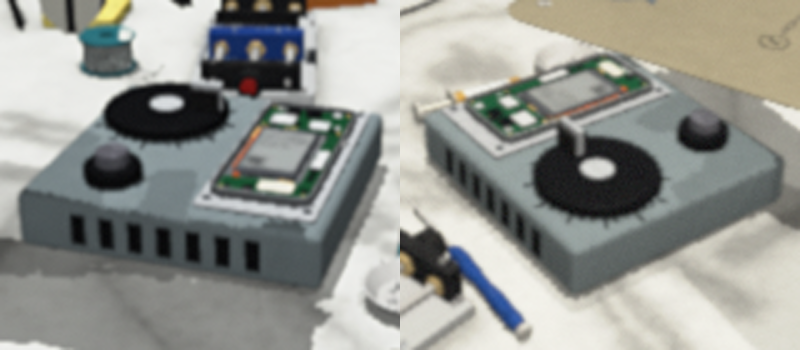

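The fin points at the plate along the warmer's x axis, the button is up, and the phone and the other things look undisturbed. I'm handing in.

```bash
python3 -c "
from station import manip
print(manip.close_job())"
```

```text
the job is handed in; nothing more can be done
None
```

I turned the dial four clicks clockwise, pressed the start button fully down and let it come up, and handed the job in at about 11.5 s; the last pictures show the phone and the other things where they were, but no verdict came back.

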